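# Load tool rests into a bench track and wind up its end-stop screw

## Robot

A 6-joint arm with a two-finger parallel gripper is mounted at the origin on the work surface. World frame = base frame: x ahead of the robot, y to its left, z up, the work surface at z = 0. Lengths are in m, angles in rad, forces in N, time in s.
With the tool pointing down it reaches from about 0.375 to 0.9 m from the base axis. Payload 3.1 kg.
Tool frame: the origin (TCP) lies at the very end of the fingers, on their centre line; the grasp point (between the pads) lies 19 mm behind it (env.tcp_to_grasp is the distance from the TCP to the grasp point, in m); z points along the fingers, y is the line along which they close (so a half turn about z gives the same grasp; the last joint's range is limited). The gripper opens to 85 mm and grips with 20 to 120 N. Pads are 22 mm wide; open, the fingers measure 114 mm over their backs; the gripper's body (76 mm by 85 mm) begins 54 mm behind the grasp point. The pads swing forward as they close: fully open they stand 13 mm farther back than shut.
Start: joints at [-1.349, 0.527, 1.433, -0, 1.181, -0.178], TCP at [0.244, -0.575, 0.231] pointing down, gripper open.
Joint ranges: [-3.08, 3.08], [-0.75, 2.2], [0.22, 2.44], [-1.43, 4.57], [0, 2.65], [-2.85, 2.85]. Speed limits (rad/s): [2.79, 2.79, 3.14, 3.14, 3.14, 3.14].

## Interface

Orientations are given as a unit quaternion [x, y, z, w].
In Python, from cell import env, kin, grab_frame, camera_model, spot_in, trace, pinpoint gives the robot as it stands. Calls block until the motion is done:
- env.movep(position, orientation): joint-space move of the TCP to a pose.
- env.servo_line(position, ori=None, speed=0.15): straight line of the TCP; ori=None keeps the orientation; speed is the mean speed in m/s.
- env.move_j(angles): joint-space move.
- env.grip(opening, newtons=None): opening from 0.0 (shut) to 1.0 (fully open); newtons is the grip in N (None keeps the last); returns when the fingers have stopped.
- env.hold(seconds).
- kin.inverse_kinematics(position, orientation): joint angles nearest the present ones, or None.
- grab_frame(name): name is "scene" or "top" or "wrist"; returns (picture, depth): 384x512x3 uint8, red, green, blue; 384x512 float32, m along the optical axis (not along the pixel's ray), 0 where there is no reading.
- camera_model(name): a dict with "fx", "fy", "cx", "cy" (pixels), "dist_coeffs" ([k1, k2, p1, p2, k3] as OpenCV has them; the pictures are not rectified), "pose" (4x4, takes a point from camera to world coordinates). Camera axes: x right, y down, z forward; pixel columns grow to the right and rows downward; lengths in m; the calibration is good to about 2 mm. A picture is of the moment at which its call begins: read the wrist's pose just before it. camera_model takes no time and is no camera call; for the wrist camera it gives the pose at the moment of the call.
A pose or a line that the arm cannot do raises env.MotionError and nothing moves.
- env.close_job(): hands the job in; it is judged then, once.
Trained networks look in the newest picture that a camera, given by its name, has taken for a name from the list of things; names that differ only in an ending like _2 or _b are one class to them, and where a whole thing is asked for, a point or a joint stands for the part that bears it (a point fixed in the world has none). Each returns a list of dicts, best first, with "score" (0 to 1); they miss things now and then, are a little off and sometimes report something else, mostly with a low value. They report only what shows in the picture. A call takes as long as a camera call. They do not tell look-alikes from the thing itself.
- spot_in(thing, camera): "location" ([x, y, z] in m, in the coordinates of the camera as it stood for that picture, good to about 4 mm: the middle of the surface that is visible of it).
- trace(thing, camera): "mask" (384x512 bool, what is visible of it).
- pinpoint(thing, camera): "location" ([x, y, z] in m, in the coordinates of the camera as it stood for that picture, good to about 4 mm: a listed point, or the origin of a listed thing).
Readings, each from a call of its own:
- env.read_time(): time.
- env.read_joint_positions(): joint angles.
- env.read_qd(): joint speeds.
- env.read_tau(): joint torques, N m.
- env.read_tcp_pos(): TCP position.
- env.read_ee_rot(): TCP orientation.
- env.read_ft_force(): force on the tool from outside, world axes, zero at the start.
- env.read_wrist_torque(): the same for the moment, N m.
- env.read_gripper_width(): opening from 0.0 (shut) to 1.0 (fully open).
- env.read_finger_force(): force on a finger pad.
Only numpy, scipy, OpenCV 4.12 (cv2) and the standard library are available. Lean on these libraries where they do the work, as an engineer would, in place of code of your own. Each camera call takes 0.05 s, during which the arm holds its last target. There are 200 camera calls.

## Task

The aluminium track on the potting bench is shut by a stop bar: unwind the knurled brass captive screw beside its mouth clockwise, seen from above, until the screw drops and the bar sinks out of the way, then feed every wooden tool rest in foot first at that open end and slide them along until they all stand upright, close together, against the closed end. Shut the mouth again: pull the screw straight up against its spring until its thread can catch, and wind it counter-clockwise until it stops, so that it stays up by itself with the bar across the track. Leave the pot, bottle, tamper and hand rake where they are, and check your work, for a rest may get knocked.

Things in the scene. Friction and masses are not known exactly. Their poses are not given: they have to be found in the camera images.
- track: Aluminium track on a brown wooden bed fixed to the bench, 285 mm long (y: mouth at -y, closed end at +y), 76 mm wide (x). Origin: bench level, on its centre line. Floor 23 mm up. From y = -69 to 115 mm a channel 44 mm wide and 8.5 mm high inside, under two lips (tops 35.5 mm up) with a 20 mm slot between them: a foot can enter only from the mouth.
- track_mouth (a point): Middle of the landing before the lips, on the track floor, at (0, -117, 23) mm in the track's frame. From y = -148 to -86 mm the floor is open above, between 9 mm high cheeks that flare from 46 mm apart near the lips to 62 mm at the mouth: room to set a foot down.
- track_end (a point): Foot of the closed end's inner face, on the track floor, at (0, 115, 23) mm in the track's frame. The first rest's origin thus ends at y = 93 mm, each further one 44 mm nearer the mouth; four fill the track, with 10 mm to spare before the stop bar.
- rest0: One of 3 or 4 alike tool rests (absent: None), upright on the bench: steel foot 40 (x) x 44 (y) x 6.5 mm; neck 12 (x) x 30 (y) mm up to 16 mm; pale wooden fork 18 mm thick (x), 36 mm long (y), 16 to 70 mm up, solid to 48 mm, then two prongs with an 18 mm notch. Origin: centre of the foot's underside; z up. A half turn about z makes no difference. 0.1 to 0.2 kg.
- rest1: One of 3 or 4 alike tool rests (absent: None), upright on the bench: steel foot 40 (x) x 44 (y) x 6.5 mm; neck 12 (x) x 30 (y) mm up to 16 mm; pale wooden fork 18 mm thick (x), 36 mm long (y), 16 to 70 mm up, solid to 48 mm, then two prongs with an 18 mm notch. Origin: centre of the foot's underside; z up. A half turn about z makes no difference. 0.1 to 0.2 kg.
- rest2: One of 3 or 4 alike tool rests (absent: None), upright on the bench: steel foot 40 (x) x 44 (y) x 6.5 mm; neck 12 (x) x 30 (y) mm up to 16 mm; pale wooden fork 18 mm thick (x), 36 mm long (y), 16 to 70 mm up, solid to 48 mm, then two prongs with an 18 mm notch. Origin: centre of the foot's underside; z up. A half turn about z makes no difference. 0.1 to 0.2 kg.
- rest3: One of 3 or 4 alike tool rests (absent: None), upright on the bench: steel foot 40 (x) x 44 (y) x 6.5 mm; neck 12 (x) x 30 (y) mm up to 16 mm; pale wooden fork 18 mm thick (x), 36 mm long (y), 16 to 70 mm up, solid to 48 mm, then two prongs with an 18 mm notch. Origin: centre of the foot's underside; z up. A half turn about z makes no difference. 0.1 to 0.2 kg.
- screw_head (a point): Middle of the captive screw's knurled brass head, an upright cylinder 30 mm across, 17 mm tall, at (66, -77, 69.5) mm in the track's frame when down; its axis is z. Below it a sleeve 23 mm across stands on a lug whose top is 28 mm above the bench. Moves with the head.
- screw_lift (a joint): How far the screw stands up (m): 0 down, at most 0.015, 0.010 to 0.0115 at the start. The spring pulls it down with 3.5 N at 0, 6.5 N at 0.012; let go before the thread holds, it snaps back. It carries a steel stop bar 12 mm wide across the track at y = -77 mm: sunk below the floor at 0, 10 mm proud of it at 0.011, barring a foot's way.
- screw_turn (a joint): How far the screw is turned counter-clockwise from above (rad), 0 to its stop at 3.1; starts at 2.3 to 3.05. Lifted under 8 mm it is blocked at about 0.3; lifted 9 mm or more it turns on. From 0.6 the thread carries it: it stays where left and climbs from about 8 mm lift at 0.6 to 11.5 mm at 3.1. Takes under 0.1 N m. Turned back to 0.1 and let go, it drops.
- pot: Bystander, to be left alone: terracotta pot in its saucer, filled, 136 mm across, 128 mm tall. Origin: centre of its underside.
- bottle: Bystander, to be left alone: green glass bottle with a metal cap, 66 mm across, 210 mm tall. Origin: centre of its underside.
- tamper: Bystander, to be left alone: dark wooden pot tamper, disc 76 mm across with an upright handle, 120 mm tall. Origin: centre of its underside.
- rake: Bystander, to be left alone: hand rake with a silicone handle, 236 mm long, lying on the bench. Origin: on the bench under the joint of handle and shank; x towards the tines.
Not all that is in view belongs to the job. Leave any orange look-alike of the rest1 alone. What is shaped like the rest0 but red is not meant.

How it is judged:
On the way, in this order (a step that is already met when the one before it is completed fails the run):
1. the screw has been unwound and has dropped, so that the stop bar is sunk (value of joint screw_lift below 0.002 m), for 0.2 s.
2. all the rests stand in the track, close together against its closed end (x of rest0 in the frame of track between -0.004 and 0.004 m and y of each of rest0, rest1, rest2, rest3 in the frame of track above -0.051 m and z of rest0 in the frame of track between 0.0205 and 0.0265 m and angle between each of rest0, rest1, rest2, rest3's own z axis and vertical below 0.09 rad and x of rest1 in the frame of track between -0.004 and 0.004 m and z of rest1 in the frame of track between 0.0205 and 0.0265 m and x of rest2 in the frame of track between -0.004 and 0.004 m and z of rest2 in the frame of track between 0.0205 and 0.0265 m and x of rest3 in the frame of track between -0.004 and 0.004 m and z of rest3 in the frame of track between 0.0205 and 0.0265 m and (y of rest0 in the frame of track above 0.087 m or distance between rest0 and rest1 below 0.05 m or distance between rest0 and rest2 below 0.05 m or distance between rest0 and rest3 below 0.05 m) and (y of rest1 in the frame of track above 0.087 m or distance between rest1 and rest0 below 0.05 m or distance between rest1 and rest2 below 0.05 m or distance between rest1 and rest3 below 0.05 m) and (y of rest2 in the frame of track above 0.087 m or distance between rest2 and rest0 below 0.05 m or distance between rest2 and rest1 below 0.05 m or distance between rest2 and rest3 below 0.05 m) and (y of rest3 in the frame of track above 0.087 m or distance between rest3 and rest0 below 0.05 m or distance between rest3 and rest1 below 0.05 m or distance between rest3 and rest2 below 0.05 m) and y of any of rest0, rest1, rest2, rest3 in the frame of track above 0.087 m and ((distance between each of rest1, rest2, rest3 and rest0 below 0.097 m and distance between each of rest2, rest3 and rest1 below 0.097 m and distance between rest3 and rest2 below 0.097 m) or distance between rest2 and rest3 above 0 m)), for 0.2 s.
3. the screw has been pulled up and wound counter-clockwise to its stop (value of joint screw_turn above 2.8 rad and value of joint screw_lift above 0.009 m), for 0.2 s.
At the end, for the whole second after the job is handed in: Every rest present stands upright with its foot in the track, the first within 6 mm of the closed end and no gap over 6 mm between neighbours, at rest; the screw is turned 2.8 rad or more and stays up by over 9 mm, so that the stop bar bars the mouth (all of step 2 and all of step 3 and linear speed of each of rest0, rest1, rest2, rest3 below 0.02 m/s); the robot touches nothing.
It fails at once if the pot is moved by more than 20 mm or tipped (distance of pot from where it was at the start of the episode above 0.02 m or angle between pot's own z axis and vertical above 0.35 rad).
It fails at once if the bottle is moved by more than 20 mm or tipped (distance of bottle from where it was at the start of the episode above 0.02 m or angle between bottle's own z axis and vertical above 0.35 rad).
It fails at once if the tamper is moved by more than 20 mm or tipped (distance of tamper from where it was at the start of the episode above 0.02 m or angle between tamper's own z axis and vertical above 0.35 rad).
It fails at once if the rake is moved by more than 20 mm or tipped (distance of rake from where it was at the start of the episode above 0.02 m or angle between rake's own z axis and vertical above 0.35 rad).
Of rest2, rest3 only 1 to 2 are there at a start; the rules pass over those that are not, and their reading is None.
At some moment in a run one of rest0, rest1, rest2, rest3 may be knocked a few centimetres aside while the robot is not near it.
It also fails if it takes over 210 s, if anything falls off the work surface, if the arm or the gripper's body presses on something with over 40 N, if the wrist force passes 120 N, or if a joint passes its speed limit or range.

## Working session

There is one attempt and no reset: what is moved stays moved. The work goes in short steps, each a Python script; the robot and the scene stay as the last script left them, time stands still between calls to the robot, and variables do not carry over. Pictures are saved under pics/ and viewed, at most 14 in all, crops included, and the job is handed in when it is done.

```bash
ls; mkdir -p pics
cat > h.py <<'E'
import numpy as np, cv2
from cell import env, kin, grab_frame, camera_model, spot_in, trace, pinpoint
from scipy.spatial.transform import Rotation as R
def snap(cam, name=None):
    m=camera_model(cam); im,d=grab_frame(cam)
    if name: cv2.imwrite(f'pics/{name}.png', im[...,::-1])
    return im,d,m
def toworld(m,p): return (m['pose']@np.r_[p,1])[:3]
def cloud(d,m,mask=None):
    ok=d>0
    if mask is not None: ok&=mask
    v,u=np.nonzero(ok)
    K=np.array([[m['fx'],0,m['cx']],[0,m['fy'],m['cy']],[0,0,1.]])
    n=cv2.undistortPoints(np.c_[u,v].astype(np.float64)[:,None],K,np.array(m['dist_coeffs']))[:,0]
    z=d[v,u]; P=np.c_[n*z[:,None],z]
    return P@m['pose'][:3,:3].T+m['pose'][:3,3],v,u
def down(yaw):
    # tool z down; tool y (closing line) along (cos yaw, sin yaw)
    y=np.array([np.cos(yaw),np.sin(yaw),0]); z=np.array([0,0,-1.]); x=np.cross(y,z)
    return R.from_matrix(np.c_[x,y,z]).as_quat()
E
python3 - <<'E'
from h import *
print(env.read_time())
for c in ('top','scene'):
    im,d,m=snap(c,c+'0')
    print(c,np.round(m['pose'],3).tolist(),m['fx'])
    for t in ('track','track_mouth','track_end','screw_head','rest0','pot','bottle','tamper','rake'):
        for r in pinpoint(t,c): print(c,t,round(r['score'],2),toworld(m,r['location']).round(3))
E
```

```text
pics
0.0
top [[0.015, -0.981, 0.192, 0.296], [-1.0, -0.018, -0.015, -0.064], [0.018, -0.192, -0.981, 1.643], [0.0, 0.0, 0.0, 1.0]] 496.7674128922154
top track 0.79 [0.482 0.192 0.005]
top track 0.26 [0.709 0.3   0.003]
top track_mouth 0.88 [0.467 0.077 0.025]
top track_end 0.8 [0.478 0.308 0.022]
top screw_head 0.57 [0.534 0.111 0.084]
top rest0 0.72 [ 0.527 -0.235  0.002]
top rest0 0.69 [ 0.429 -0.175 -0.004]
top rest0 0.6 [ 0.616 -0.237 -0.001]
top rest0 0.51 [ 0.568 -0.321 -0.003]
top rest0 0.44 [ 0.484 -0.319  0.001]
top pot 0.81 [ 0.804 -0.09   0.001]
top bottle 0.61 [0.714 0.303 0.004]
top tamper 0.69 [0.751 0.188 0.007]
top tamper 0.56 [ 0.61  -0.46   0.001]
top rake 0.88 [ 0.612 -0.463  0.002]
scene [[-0.654, 0.582, -0.483, 1.021], [0.756, 0.513, -0.406, 0.255], [0.011, -0.631, -0.776, 0.749], [0.0, 0.0, 0.0, 1.0]] 367.2476922196967
scene track 0.92 [ 0.475  0.193 -0.   ]
scene track 0.72 [ 0.428 -0.171  0.002]
scene track_end 0.71 [0.485 0.303 0.022]
scene track_end 0.24 [ 0.476  0.19  -0.004]
scene screw_head 0.45 [0.54  0.107 0.08 ]
scene screw_head 0.3 [ 0.487 -0.324 -0.   ]
scene rest0 0.88 [ 0.531 -0.236 -0.002]
scene rest0 0.8 [ 0.622 -0.239  0.004]
scene rest0 0.71 [ 0.429 -0.174  0.   ]
scene rest0 0.58 [ 0.566 -0.324  0.005]
scene rest0 0.55 [ 0.485 -0.324 -0.001]
scene pot 0.98 [ 0.804 -0.09  -0.001]
scene bottle 0.95 [0.707 0.305 0.002]
scene bottle 0.49 [ 0.569 -0.325  0.003]
scene tamper 0.81 [0.753 0.186 0.001]
scene rake 0.93 [ 0.61  -0.467  0.005]
scene rake 0.71 [0.471 0.074 0.026]
```

Run:
```python
import cv2
a=cv2.imread('pics/top0.png'); print(a.shape)
cv2.imwrite('pics/top0c.png',cv2.resize(a[60:384,100:420],None,fx=1.85,fy=1.85)[:600,:800])
```

```text
(384, 512, 3)
```

View pics/top0c.png

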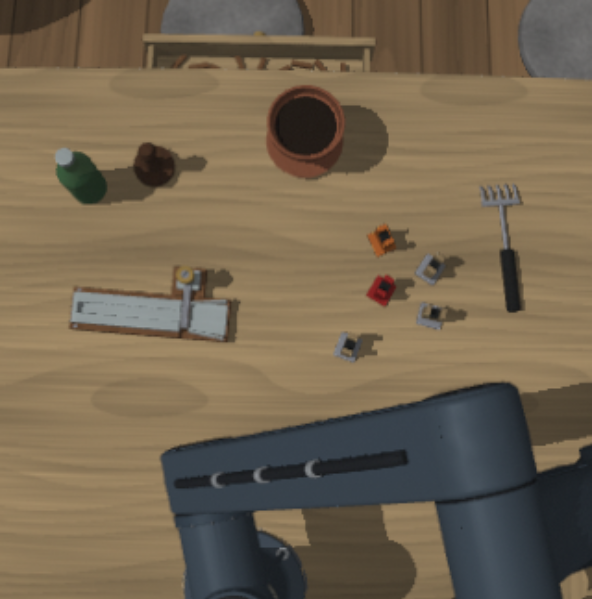

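View pics/scene0.png

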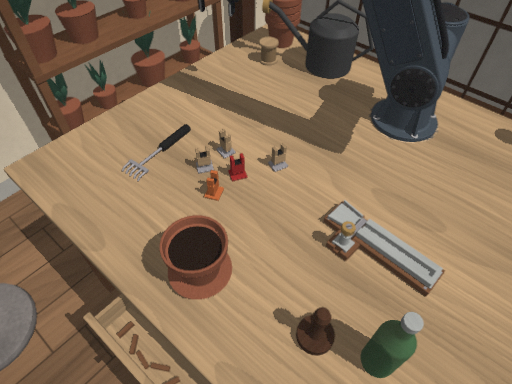

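The top view shows the track at left (crop ~70–230, 290–340), with the screw at (187,280). There are three grey-footed rests, at (348,345), (432,315) and (430,268). The red (382,290) and orange (382,240) pieces are decoys. Next I'll measure with the wrist camera.

```bash
python3 - <<'E'
from h import *
T=np.eye(4);T[:3,:3]=R.from_quat(env.read_ee_rot()).as_matrix();T[:3,3]=env.read_tcp_pos()
m=camera_model('wrist'); print(np.round(np.linalg.inv(T)@m['pose'],3).tolist(),m['fx'])
def look(x,y,z,yaw,name):
    env.movep([x,y,z],down(yaw)); env.hold(0.2)
    im,d,m=snap('wrist',name); np.savez('pics/'+name,im=im,d=d,**{k:np.array(v) for k,v in m.items()})
    print(name,env.read_time(),np.round(env.read_joint_positions(),2))
    for t in ('rest0','track','track_mouth','track_end','screw_head'):
        for r in pinpoint(t,'wrist'): print(t,round(r['score'],2),toworld(m,r['location']).round(4))
look(0.48,-0.26,0.33,0.0,'w_rests')
look(0.49,0.17,0.33,0.0,'w_track')
E
python3 - <<'E'
import cv2,numpy as np
a=cv2.imread('pics/w_rests.png');b=cv2.imread('pics/w_track.png')
cv2.imwrite('pics/w2.png',cv2.resize(np.hstack([a,b]),(800,300)))
E
```

```text
[[0.0, -0.959, -0.284, 0.071], [1.0, 0.0, 0.0, -0.0], [-0.0, -0.284, 0.959, -0.142], [0.0, 0.0, 0.0, 1.0]] 321.25780211498096
w_rests 2.75 [-0.7   0.32  1.5  -0.    1.32 -0.7 ]
rest0 0.97 [ 0.5667 -0.3281  0.0009]
rest0 0.96 [ 0.4809 -0.3226 -0.0022]
rest0 0.72 [ 4.286e-01 -1.773e-01 -1.000e-04]
rest0 0.57 [ 0.621  -0.2414 -0.0019]
w_track 4.8333 [ 0.12  0.27  1.56 -0.    1.3   0.12]
rest0 0.59 [ 0.4289 -0.1781 -0.0014]
track 0.6 [0.4761 0.1935 0.0005]
track_mouth 0.79 [0.4678 0.0791 0.025 ]
track_end 0.76 [0.4835 0.306  0.0203]
screw_head 0.97 [0.5394 0.1137 0.0789]
```

View pics/w2.png

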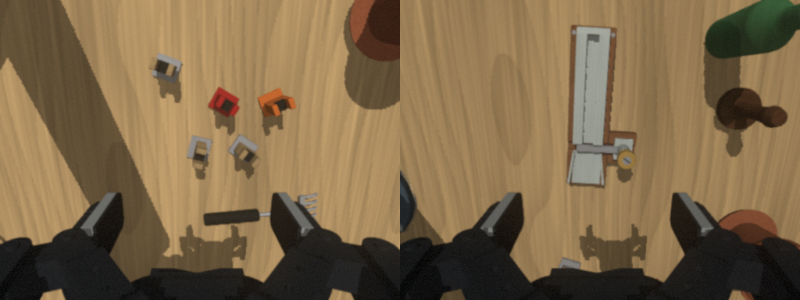

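The left half shows the rests at (166,65), (200,150) and (243,150), with the decoys between them. The right half shows the track (570–615, 25–187) with the bar across it at y≈148 and the screw at (626,158). Next I'll fit poses from the depth.

```bash
cat >> h.py <<'E'
def rect_fit(P,lo,hi,ctr,rad):
    s=P[(P[:,2]>lo)&(P[:,2]<hi)&(np.hypot(*(P[:,:2]-ctr).T)<rad)]
    if len(s)<15: return None
    (c,(w,h),a)=cv2.minAreaRect((s[:,:2]*1000).astype(np.float32))
    if w>h: w,h,a=h,w,a+90       # a: direction of the short side
    a=(a+90)%180-90
    return np.array(c)/1000,w,h,a,len(s),np.median(s[:,2])
E
python3 - <<'E'
from h import *
def load(n):
    f=np.load(f'pics/{n}.npz'); m={k:f[k] for k in ('fx','fy','cx','cy','dist_coeffs','pose')}
    return f['im'],f['d'],m
im,d,m=load('w_rests'); P,v,u=cloud(d,m)
flat=P[(abs(P[:,2])<.01)]; print('bench z',np.median(flat[:,2]),flat[:,2].std())
for c in ([.5667,-.3281],[.4809,-.3226],[.4286,-.1773]):
    print('fork',rect_fit(P,.05,.085,c,.045)); print('foot+',rect_fit(P,.0035,.0085,c,.04))
im,d,m=load('w_track'); P,v,u=cloud(d,m)
flat=P[(abs(P[:,2])<.01)]; print('bench z',np.median(flat[:,2]),flat[:,2].std())
c0=np.array([.476,.1935]); ex=(np.array([.4835,.306])-[.4678,.079]); yaw=np.arctan2(-ex[0],ex[1]); 
for it in range(4):
    X=np.array([np.cos(yaw),np.sin(yaw)]);Y=np.array([-X[1],X[0]])
    L=np.c_[(P[:,:2]-c0)@X,(P[:,:2]-c0)@Y,P[:,2]]
    s=L[(L[:,2]>.017)&(L[:,2]<.043)&(abs(L[:,0])<.05)&(abs(L[:,1])<.16)]
    # left & right edges in y bins
    ys,le,ri=[],[],[]
    for y in np.arange(-.05,.135,.005):
        b=s[abs(s[:,1]-y)<.0025]
        if len(b)>5: ys.append(y);le.append(b[:,0].min());ri.append(b[:,0].max())
    ys=np.array(ys);le=np.array(le);ri=np.array(ri)
    pl=np.polyfit(ys,le,1);pr=np.polyfit(ys,ri,1)
    g=s[abs(s[:,0])<.034]; y0,y1=g[:,1].min(),g[:,1].max()
    dyaw=-(pl[0]+pr[0])/2; xc=(pl[1]+pr[1])/2
    print(yaw,c0,'w',pr[1]-pl[1],'slopes',pl[0],pr[0],'y',y0,y1,'resid',np.std(le-np.polyval(pl,ys)),np.std(ri-np.polyval(pr,ys)))
    yaw+=dyaw; c0=c0+X*xc+Y*(y0+y1)/2
print('track',c0,yaw)
for lo,hi in ((.02,.026),(.033,.039)):
    q=s[(s[:,2]>lo)&(s[:,2]<hi)]; print(len(q),np.median(q[:,2]))
print('head',rect_fit(P,.080,.1,[.5394,.1137],.03))
hd=c0+np.array([[np.cos(yaw),-np.sin(yaw)],[np.sin(yaw),np.cos(yaw)]])@[.066,-.077]; print('head from track',hd)
E
```

```text
bench z -0.00021218883964257973 0.0011972734590489106
fork (array([ 0.5677738, -0.3235531]), 18.118099212646484, 36.36130905151367, 55.90625, 406, np.float64(0.06427479510546485))
foot+ (array([ 0.56752374, -0.32352893]), 40.14592361450195, 43.93004608154297, 55.91306686401367, 377, np.float64(0.006335371802038414))
fork (array([ 0.48277026, -0.32321286]), 18.203601837158203, 35.96434783935547, -14.259796142578125, 381, np.float64(0.06517949237722465))
foot+ (array([ 0.48287054, -0.32306699]), 39.962371826171875, 43.57895278930664, -13.938308715820312, 400, np.float64(0.006294930702398616))
fork (array([ 0.42461771, -0.1748942 ]), 18.230140686035156, 36.18327331542969, 68.80818939208984, 442, np.float64(0.06806077368244914))
foot+ (array([ 0.42458655, -0.17479645]), 40.08629608154297, 43.88792037963867, 69.28667449951172, 532, np.float64(0.006086983819019537))
bench z -0.00023048641587083973 0.0010536449753743794
-0.06905303017901704 [0.476  0.1935] w 0.07592645929592384 slopes 0.03511359330165778 -0.01616507166066028 y -0.15713723101261876 0.1280188799370617 resid 0.0079648479013799
[... 232 characters left out ...]
-0.044795434975529236 [0.47707771 0.17879474] w 0.07816335075389572 slopes 0.016069937298241688 -0.025231437113186945 y -0.14295715245485988 0.14252241384362352 resid 0.00045009220633368004 0.003767575952542065
-0.04021468506805661 [0.47739105 0.1785631 ] w 0.07813620314871794 slopes 0.020541892268693386 -0.02103304309001734 y -0.14285290572272932 0.14286245938586617 resid 0.0004483098326951989 0.0037675844759452386
track [0.47738663 0.17856806] -0.039969109657394634
4692 0.022472894535502635
4183 0.035218868005687076
head (array([0.53684772, 0.110964  ]), 29.628019332885742, 30.11903953552246, -16.511215209960938, 466, np.float64(0.08858262051109675))
head from track [0.54025712 0.0989923 ]
```

Run:
```python
from h import *
f=np.load('pics/w_track.npz'); m={k:f[k] for k in ('fx','fy','cx','cy','dist_coeffs','pose')}; P,v,u=cloud(f['d'],m)
c0=np.array([.4767,.1786]); yaw=-.061
for it in range(4):
    X=np.array([np.cos(yaw),np.sin(yaw)]);Y=np.array([-X[1],X[0]])
    L=np.c_[(P[:,:2]-c0)@X,(P[:,:2]-c0)@Y,P[:,2]]
    s=L[(L[:,2]>.017)&(L[:,2]<.043)&(abs(L[:,0])<.05)&(abs(L[:,1])<.16)]
    E=[]
    for y in np.arange(-.02,.135,.005):
        b=s[abs(s[:,1]-y)<.0025]; sl=b[abs(b[:,0])<.016]; 
        fl=sl[(sl[:,2]<.028),0]
        E.append([y,b[:,0].min(),b[:,0].max(),*( (fl.min(),fl.max()) if len(fl)>3 else (np.nan,np.nan))])
    E=np.array(E); pl=np.polyfit(E[:,0],E[:,1],1);pr=np.polyfit(E[:,0],E[:,2],1)
    g=s[abs(s[:,0])<.034]; y0,y1=g[:,1].min(),g[:,1].max()
    yaw-=(pl[0]+pr[0])/2; c0=c0+X*(pl[1]+pr[1])/2+Y*(y0+y1)/2
print('track',c0,yaw,'w',pr[1]-pl[1],pl[0],pr[0],'len',y1-y0); print('slot centre',np.nanmedian((E[:,3]+E[:,4])/2),np.nanmedian(E[:,4]-E[:,3]))
print('head pred',c0+X*.066-Y*.077)
w=L[(abs(L[:,2]-.031)<.004)&(abs(L[:,0])<.045)&(L[:,1]<-.09)]
print('cheek outer x range',w[:,0].min(),w[:,0].max())
```

```text
track [0.47566959 0.17889629] -0.06298784957656639 w 0.07483559583173893 -0.0018451338817834068 0.0018451487838508803 len 0.2849702749754022
slot centre -0.00023184745061577156 0.019626886218840157
head pred [0.53669185 0.09789453]
cheek outer x range -0.034137364180226344 0.034586145991483276
```

Run:
```python
from h import *
f=np.load('pics/w_track.npz'); m={k:f[k] for k in ('fx','fy','cx','cy','dist_coeffs','pose')}; P,v,u=cloud(f['d'],m)
c0=np.array([.47567,.1789]); yaw=-.063
X=np.array([np.cos(yaw),np.sin(yaw)]);Y=np.array([-X[1],X[0]])
L=np.c_[(P[:,:2]-c0)@X,(P[:,:2]-c0)@Y,P[:,2]]*1000
for x0 in (0,-17,17,-27):
    s=L[(abs(L[:,0]-x0)<2.)&(abs(L[:,1])<150)]; b=np.round(s[:,1]/3)*3
    print(x0,[(int(k),int(round(np.median(s[b==k,2])))) for k in np.unique(b) if k<-45 or k>90])
h=L[(L[:,2]>80)&(abs(L[:,0]-66)<30)&(abs(L[:,1]+65)<40)]; print(h.min(0),h.max(0))
im=f['im'];a=cv2.resize(im[20:250,190:330,::-1],None,fx=2.6,fy=2.6,interpolation=cv2.INTER_CUBIC);cv2.imwrite('pics/trk.png',a)
```

```text
0 [(-141, 20), (-138, 23), (-135, 23), (-132, 23), (-129, 23), (-126, 23), (-123, 23), (-120, 23), (-117, 23), (-114, 23), (-111, 23), (-108, 23), (-105, 23), (-102, 23), (-99, 22), (-96, 23), (-93, 23), (-90, 23), (-87, 23), (-84, 23), (-81, 22), (-78, 23), (-75, 22), (-72, 24), (-69, 33), (-66, 33), (-63, 32), (-60, 32), (-54, 23), (-51, 23), (-48, 23), (93, 23), (96, 22), (99, 23), (102, 23), (105, 23), (108, 23), (111, 23), (114, 23), (117, 23), (120, 23), (123, 23), (126, 23), (129, 34), (132, 35), (135, 35), (138, 23), (141, 19), (147, 0), (150, 0)]
-17 [(-141, 19), (-138, 22), (-135, 22), (-132, 23), (-129, 24), (-126, 23), (-123, 23), (-120, 23), (-117, 22), (-114, 23), (-111, 23), (-108, 23), (-105, 22), (-102, 22), (-99, 23), (-96, 22), (-93, 23), (-90, 22), (-87, 23), (-84, 22), (-81, 23), (-78, 22), (-75, 23), (-69, 33), (-66, 33), (-63, 33), (-60, 32), (-57, 35), (-54, 35), (-51, 35), (-48, 36), (93, 35), (96, 36), (99, 35), (102, 35), (105, 35), (108, 35), (111, 35), (114, 36), (117, 35), (120, 35), (123, 35), (126, 35), (129, 35), (132, 36), (135, 35), (138, 24), (141,
[... 534 characters left out ...]
), (135, 35), (138, 23), (141, 19), (147, 0), (150, 0)]
-27 [(-141, 19), (-138, 20), (-135, 20), (-132, 22), (-129, 22), (-126, 21), (-123, 20), (-120, 22), (-117, 23), (-114, 23), (-111, 23), (-108, 27), (-105, 30), (-102, 25), (-99, 31), (-96, 31), (-93, 31), (-90, 32), (-87, 32), (-84, 31), (-81, 32), (-78, 32), (-75, 25), (-72, 15), (-69, 10), (-66, 10), (-57, 35), (-54, 28), (-51, 28), (-48, 36), (93, 34), (96, 29), (99, 34), (102, 34), (105, 35), (108, 35), (111, 35), (114, 36), (117, 35), (120, 34), (123, 34), (126, 37), (129, 27), (132, 34), (135, 34), (138, 20), (141, 19), (144, 0), (147, 0), (150, 0)]
[ 50.42725762 -79.39822408  80.0460905 ] [ 81.09191584 -48.82783607  91.18008854]
```

View pics/trk.png

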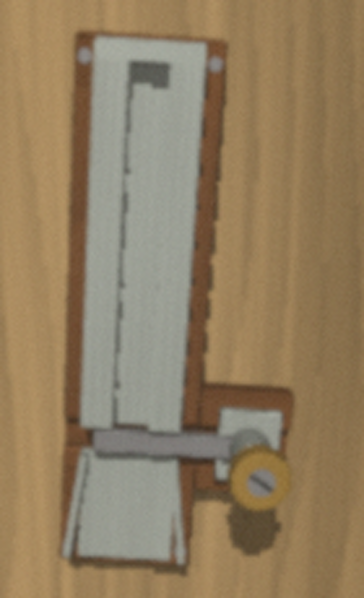

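The view confirms the geometry: lips start at c=-57, the end face is at c=127.5, and the head is at (65.8, -64). The track origin is therefore about (0.4765, 0.1916) with yaw -0.063. Next I'll unwind the screw.

```bash
cat >> h.py <<'E'
TO=np.array([.4765,.1916]); TY=-.063
TX=np.array([np.cos(TY),np.sin(TY)]); TYv=np.array([-TX[1],TX[0]])
def tw(x,y,z): return np.r_[TO+TX*x+TYv*y,z]
def ft(): return np.round(env.read_ft_force(),1), np.round(env.read_wrist_torque(),2)
def turn_to(p,yaw):
    q=kin.inverse_kinematics(p,down(yaw)); env.move_j(q); return q
def headz(name=None):
    env.movep([.49,.17,.33],down(0)); env.hold(.2)
    im,d,m=snap('wrist',name); P,_,_=cloud(d,m)
    s=P[(P[:,2]>.06)&(np.hypot(P[:,0]-.5368,P[:,1]-.111)<.03)]
    top=s[s[:,2]>np.percentile(s[:,2],60)-.004]
    return np.median(top[:,2]), (top.min(0)+top.max(0))[:2]/2
E
python3 - <<'E'
from h import *
H=np.array([.5368,.1110]); z0=.061
env.grip(.7,40)
q=kin.inverse_kinematics(np.r_[H,.15],down(.2)); q=np.array(q); print(q.round(2))
dy=q[5]-(-2.1); yaw0=.2+dy; q[5]=-2.1; env.move_j(q)
env.servo_line(np.r_[H,z0],speed=.1); print(env.read_tcp_pos(),R.from_quat(env.read_ee_rot()).as_matrix()[:2,1],yaw0)
env.grip(0.2,40); print('w',env.read_gripper_width(),env.read_finger_force(),ft())
for k in range(1,32):
    a=.1*k; turn_to(np.r_[H,z0-.0014*min(a,2.3)],yaw0-a)
    f,t=ft()
    if k%3==0 or abs(t[2])>.15: print(round(a,2),f,t,env.read_joint_positions()[5].round(2))
    if abs(t[2])>.25: break
env.grip(.7); env.hold(.3)
env.servo_line(np.r_[H,.15],speed=.15)
print(headz('unscrewed'),env.read_time())
E
```

```text
[ 0.    0.54  1.7  -0.    0.9  -0.2 ]
[0.53729368 0.11102647 0.06146414] [-0.50487737  0.86319087] 2.1000000000000005
w 0.33724714703597625 39.31669592857361 (array([ 0.8, -5.2,  4.4]), array([-0.69, -0.04,  0.02]))
0.1 [ 1.2 -5.6  5.7] [-0.68 -0.13 -0.16] -2.0
0.2 [ 0.7 -5.8  6.7] [-0.65 -0.09 -0.16] -1.9
0.3 [ 0.4 -5.7  6.3] [-0.64 -0.09 -0.06] -1.8
0.6 [ 0.7 -4.3  8. ] [-0.68 -0.06 -0.01] -1.51
0.9 [ 1.3 -3.9  7.4] [-0.61 -0.18 -0.05] -1.21
1.2 [ 0.7 -2.   6.8] [-0.46 -0.34 -0.11] -0.91
1.5 [ 1.7 -2.2  6.8] [-0.33 -0.37 -0.09] -0.61
1.8 [ 3.1 -2.2  6.1] [-0.24 -0.43 -0.08] -0.31
2.1 [4.2 0.5 6.5] [-0.05 -0.55 -0.02] -0.01
2.4 [ 7.2 -0.3 -7.3] [-0.04 -1.05 -0.  ] 0.29
2.6 [ 7.2 -1.  -6.8] [ 0.01 -1.16  0.16] 0.49
2.7 [ 7.5 -1.2 -7.2] [-0.16 -1.11 -0.05] 0.59
3.0 [ 6.8 -2.4 -6.5] [-0.41 -1.1  -0.01] 0.89
(np.float64(0.07785223767228105), array([0.5374915 , 0.11026032])) 19.125
```

The screw has dropped (head top at 77.9 mm, so lift ≈ 0). Next I'll place the first rest, with force checks.

```bash
cat >> h.py <<'E'
def find_rests(name=None,at=(.48,-.26,.33)):
    env.movep(list(at),down(0)); env.hold(.2)
    im,d,m=snap('wrist',name); P,v,u=cloud(d,m); hsv=cv2.cvtColor(im,cv2.COLOR_RGB2HSV)[v,u]
    out=[]
    for r in pinpoint('rest0','wrist'):
        c=toworld(m,r['location'])[:2]; g=rect_fit(P,.05,.085,c,.04)
        if g is None: continue
        near=np.hypot(*(P[:,:2]-g[0]).T)<.025; ft_=near&(P[:,2]>.0035)&(P[:,2]<.0085)
        f=rect_fit(P,.0035,.0085,g[0],.032)
        sat=np.median(hsv[ft_,1]) if ft_.sum() else -1
        if all(np.hypot(*(o[0]-g[0]))>.02 for o in out): out.append((g[0],np.deg2rad(g[3]),sat,g[1:3],f and (f[0],f[1],f[2],f[3]),r['score']))
    return out
def wrap(a,ref): return ref+(a-ref+np.pi/2)%np.pi-np.pi/2
def pick(c,a):
    yaw=wrap(a,0); env.grip(.6,40)
    env.movep(np.r_[c,.16],down(yaw)); env.servo_line(np.r_[c,.022],speed=.12)
    env.grip(0.,40); w=env.read_gripper_width()
    env.servo_line(np.r_[c,.16],speed=.12); print('picked',w,ft(),env.read_time()); return w
def place(ystop):
    env.movep(tw(0,-.117,.16),down(TY)); env.hold(.2); b=np.array(env.read_ft_force())
    env.servo_line(tw(0,-.117,.052),speed=.12)
    z=.0505
    while z>.040:
        env.servo_line(tw(0,-.117,z),speed=.02)
        if env.read_ft_force()[2]-b[2]>3: break
        z-=.0008
    print('floor at tcp z',z,env.read_tcp_pos()[2],ft()); z+=.0010
    env.servo_line(tw(0,-.117,z),speed=.02)
    y=-.117; 
    while y<ystop+.006:
        y+=.01 if y<ystop-.012 else .002
        env.servo_line(tw(0,y,z),speed=.06)
        f=np.array(env.read_ft_force())-b; fx,fy=f[:2]@TX,f[:2]@TYv
        if abs(fx)>4 or abs(fy)>3: print('y',round(y,3),'fx %.1f fy %.1f fz %.1f'%(fx,fy,f[2]))
        if fy<-9 or abs(fx)>20: break
    return y,z
def release():
    env.grip(.5); p=env.read_tcp_pos(); env.servo_line(np.r_[p[:2],.17],speed=.12); print('released',p,ft(),env.read_time())
E
python3 - <<'E'
from h import *
for o in find_rests(): print(o)
g=min((o for o in find_rests() if o[2]<70),key=lambda o:np.hypot(*(o[0]-[.4246,-.175])))
pick(g[0],g[1]); y,z=place(.093); print(y,z,env.read_time())
E
```

```text
(array([ 0.56747473, -0.32362463]), np.float64(0.9843311036622417), np.float64(17.0), (18.334369659423828, 36.071510314941406), (array([ 0.56772137, -0.32376459]), 40.046531677246094, 44.0798225402832, 56.40028381347656), 0.87)
(array([ 0.617849  , -0.23597461]), np.float64(-1.1464938120458248), np.float64(192.0), (18.580089569091797, 36.683799743652344), (array([ 0.61777222, -0.2357451 ]), 39.901451110839844, 44.719947814941406, -65.0388355255127), 0.86)
(array([ 0.43483289, -0.30748724]), np.float64(-0.247635898173781), np.float64(21.0), (18.000446319580078, 36.10353088378906), (array([ 0.43467795, -0.30770398]), 39.922760009765625, 44.28490447998047, -13.321800231933594), 0.72)
(array([ 0.52705292, -0.2349511 ]), np.float64(1.0530573711221263), np.float64(188.0), (18.251689910888672, 35.894142150878906), (array([ 0.5272066 , -0.23505145]), 40.07720184326172, 44.163536071777344, 59.95161437988281), 0.66)
(array([ 0.42444464, -0.1748981 ]), np.float64(1.203976912463181), np.float64(24.5), (18.077661514282227, 36.45315170288086), (array([ 0.42454141, -0.17475719]), 40.26173782348633, 44.06221008300781, 69.71366119384766), 0.58)
picked 0.2068157043212762 (array([-0.9, -0.5, -1.9]), array([-0.03, -0.03, -0.  ])) 25.8667
floor at tcp z 0.04489999999999999 0.04551390045342942 (array([-1.5, -0.3,  4.5]), array([ 0.01,  0.29, -0.05]))
y 0.095 fx 0.9 fy -3.5 fz 0.8
y 0.097 fx 1.8 fy -10.4 fz 3.7
0.09699999999999999 0.04589999999999999 39.0667
```

Run:
```python
from h import *
release()
for tgt in (.049,.005):
    G=[o for o in find_rests() if o[2]<70 and o[0][1]<0]; print([o[:2] for o in G])
    g=min(G,key=lambda o:o[0][0])
    if pick(g[0],g[1])<.1: print('missed'); break
    y,z=place(tgt); print(y,z); release()
G=find_rests('rests_after'); print([(o[:3]) for o in G])
snap('top','top1'); a=cv2.imread('pics/top1.png'); cv2.imwrite('pics/top1c.png',cv2.resize(a[60:384,100:512],None,fx=1.85,fy=1.85)[:600,:800])
env.movep([.49,.17,.33],down(0)); snap('wrist','track_after')
```

```text
released [0.48272254 0.28892735 0.04600478] (array([-0.4, -0.9,  0.2]), array([-0.02, -0.03,  0.02])) 40.6167
[(array([ 0.43477695, -0.30752136]), np.float64(-0.23990687205815306)), (array([ 0.56742194, -0.32344226]), np.float64(0.9709395312788328))]
picked 0.20577298200094574 (array([-0.8,  0. , -1.2]), array([-0.01,  0.01,  0.03])) 46.975
floor at tcp z 0.04489999999999999 0.04554880835769312 (array([-0.5,  0.3,  4.2]), array([0.  , 0.24, 0.02]))
y 0.051 fx 2.5 fy -10.5 fz 3.7
0.05099999999999999 0.04589999999999999
released [0.47988163 0.24293411 0.04604894] (array([ 0.4,  0.1, -0.4]), array([-0.04,  0.05,  0.  ])) 59.525
[(array([ 0.56751215, -0.32339487]), np.float64(0.967843939406752))]
picked 0.19843671489531375 (array([-0.1,  0.9, -0.7]), array([-0.06,  0.02,  0.  ])) 65.8833
floor at tcp z 0.04489999999999999 0.04561581138188121 (array([-0.7, -0.7,  6.5]), array([ 0.  ,  0.25, -0.  ]))
y 0.007 fx 0.5 fy -6.0 fz 1.8
y 0.009 fx 0.9 fy -12.3 fz 4.4
0.008999999999999979 0.04589999999999999
released [0.47711403 0.20099139 0.04594837] (array([-0.4, -0.2, -1. ]), array([-0.03,  0.02, -0.01])) 77.0
[(array([ 0.6178175 , -0.23584036]), np.float64(-1.133351877725097), np.float64(192.0)), (array([ 0.52716376, -0.23500252]), np.float64(1.0475454266139894), np.float64(189.0))]
```

View pics/top1c.png

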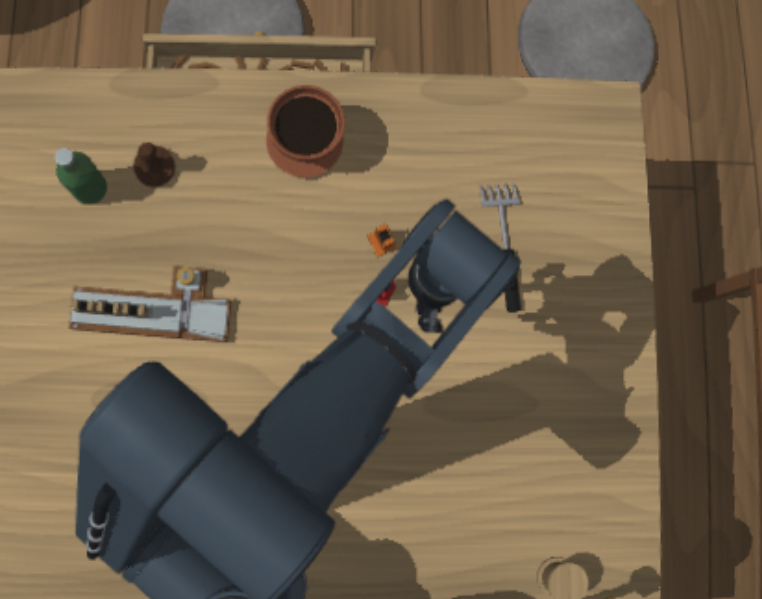

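View pics/track_after.png

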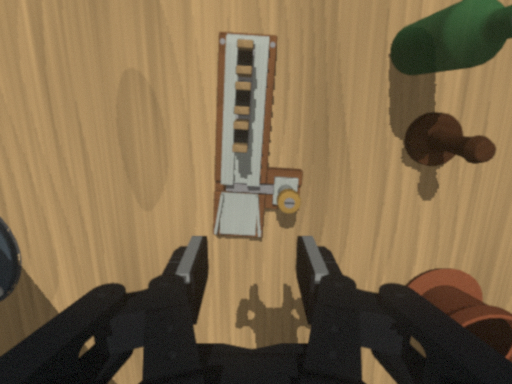

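All three rests stand in the track (forks at (245,57), (243,97), (241,136)), the bar is sunk and there is no fourth rest in sight. Next I'll check the spacing from depth and then wind the screw up.

```bash
cat > wind.py <<'E'
from h import *
env.movep([.49,.17,.33],down(0)); env.hold(.2)
im,d,m=snap('wrist'); P,_,_=cloud(d,m)
L=np.c_[(P[:,:2]-TO)@TX,(P[:,:2]-TO)@TYv,P[:,2]]
f=L[(L[:,2]>.083)&(L[:,2]<.1)&(abs(L[:,0])<.025)&(L[:,1]>-.06)&(L[:,1]<.14)]
# prongs: cluster in y
ys=np.sort(f[:,1]); br=np.nonzero(np.diff(ys)>.0025)[0]; seg=np.split(ys,br+1)
print('prong tops y',[(round(s[0]*1e3,1),round(s[-1]*1e3,1)) for s in seg if len(s)>5],'x',f[:,0].min(),f[:,0].max(),'z',np.median(f[:,2]))
H=np.array([.5372,.1108]); z0=.0505
env.grip(.7,60)
q=np.array(kin.inverse_kinematics(np.r_[H,.15],down(.2))); yaw0=.2+q[5]-2.1; q[5]=2.1; env.move_j(q)
env.servo_line(np.r_[H,z0],speed=.1)
env.grip(0.2,60); print('w',env.read_gripper_width(),ft())
env.servo_line(np.r_[H,z0+.0105],speed=.02); print('lifted',env.read_tcp_pos(),ft())
for k in range(1,35):
    a=.1*k; turn_to(np.r_[H,z0+max(.0105,.0085+.0014*(a-.6))],yaw0+a)
    F,t=ft()
    if k%4==0 or abs(t[2])>.15: print(round(a,2),F,t,env.read_joint_positions()[5].round(2))
    if abs(t[2])>.3 and a>2.5: break
env.grip(.7); env.hold(.3)
env.servo_line(np.r_[H,.15],speed=.15)
print(headz('wound'),env.read_time())
E
python3 wind.py
```

```text
prong tops y [(np.float64(-13.6), np.float64(-4.0)), (np.float64(13.7), np.float64(22.7)), (np.float64(30.8), np.float64(39.8)), (np.float64(57.9), np.float64(66.9)), (np.float64(74.9), np.float64(84.1)), (np.float64(102.1), np.float64(111.3))] x -0.010250734157230972 0.0077189455088539855 z 0.0924891614096664
w 0.3307988095851771 (array([-0.4,  1.6,  5.1]), array([ 0.23,  0.1 , -0.  ]))
lifted [0.53767945 0.11099151 0.06086845] (array([ 2.8,  3.2, -7.3]), array([ 0.55, -0.66,  0.01]))
0.4 [ 4.7  1.8 -7.9] [ 0.33 -0.75 -0.01] 1.7
0.8 [ 5.3 -1.  -7.5] [-0.23 -0.77 -0.04] 1.31
1.2 [ 5.6 -2.6 -8. ] [-0.37 -0.82  0.01] 0.91
1.6 [ 6.1 -3.  -7.2] [-0.54 -0.76 -0.03] 0.51
2.0 [ 5.8 -4.2 -5.8] [-0.61 -0.74  0.02] 0.11
2.4 [ 6.5 -3.7 -5.6] [-0.54 -0.8   0.03] -0.29
2.8 [ 5.4 -3.  -5.4] [-0.5  -0.94  0.01] -0.69
3.1 [ 7.2 -2.1 -5.5] [-0.42 -0.95 -0.31] -0.99
(np.float64(0.08936611397533001), array([0.53735677, 0.11037782])) 95.9833
```

Run:
```python
from h import *
print(headz('final'))
im,d,m=snap('wrist'); P,_,_=cloud(d,m)
L=np.c_[(P[:,:2]-TO)@TX,(P[:,:2]-TO)@TYv,P[:,2]]
f=L[(L[:,2]>.083)&(L[:,2]<.1)&(abs(L[:,0])<.025)&(L[:,1]>-.06)&(L[:,1]<.14)]
ys=np.sort(f[:,1]); seg=np.split(ys,np.nonzero(np.diff(ys)>.0025)[0]+1)
print([(round(s[0]*1e3,1),round(s[-1]*1e3,1)) for s in seg if len(s)>5])
b=L[(abs(L[:,0])<8)&(abs(L[:,0])<.008)&(abs(L[:,1]+.077)<.004)]; print('bar z',np.median(b[:,2]),ft(),env.read_time())
```

```text
(np.float64(0.08935713347431215), array([0.53769295, 0.11036294]))
[(np.float64(-13.4), np.float64(-4.2)), (np.float64(13.6), np.float64(22.7)), (np.float64(30.8), np.float64(39.9)), (np.float64(57.9), np.float64(66.9)), (np.float64(74.9), np.float64(83.9)), (np.float64(101.9), np.float64(111.1))]
bar z 0.03339344711035275 (array([-0.8, -0.6, -0.2]), array([-0.  , -0.01, -0.02])) 96.5333
```

View pics/final.png

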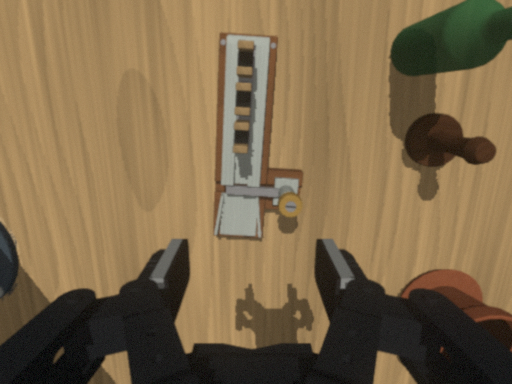

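The bar stands up across the mouth at (250,192), and the three rests are tight against the closed end. I'm handing the job in.

```bash
python3 -c "
from h import *
print(env.close_job())"
```

```text
the job is handed in; nothing more can be done
None
```

I handed the job in after about 97 s (limit 210 s): all three rests present stand upright and close together against the closed end, and the screw is wound to its stop with the bar about 10 mm above the floor across the mouth; no verdict came back.

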